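# Set and lock the length stop of a tube cut-off saw

## Robot

A 7-joint arm with a two-finger parallel gripper is mounted at the origin on the work surface. World frame = base frame: x ahead of the robot, y to its left, z up, the work surface at z = 0. Lengths are in m, angles in rad, forces in N, time in s.
With the tool pointing down it reaches from about 0.4 to 0.875 m from the base axis. Payload 19.3 kg.
Tool frame: the origin (TCP) lies midway between the tips of the shut fingers; the grasp point (between the pads) lies 19 mm behind it; x points along the fingers, y is the direction in which the jaws open and shut, and the axes are right-handed (so a half turn about x gives the same grasp; the last joint's range is limited). The gripper opens to 85 mm and grips with 20 to 120 N. Pads are 22 mm wide; open, the fingers measure 114 mm over their backs; the gripper's body (76 mm by 85 mm) begins 54 mm behind the grasp point. The pads swing forward as they close: fully open they stand 13 mm farther back than shut.
Start: joints at [-1.233, 0.521, -0.036, 1.599, 0.021, 1.021, -0.113], TCP at [0.248, 0.574, 0.231] pointing down, gripper open.
Joint ranges: [-2.91, 2.91], [-0.3, 2.13], [-1.5, 1.42], [0.17, 2.43], [-1.26, 4.41], [0.16, 1.93], [-2.52, 2.52]. Speed limits (rad/s): [1.89, 1.89, 2.39, 2.39, 3.01, 3.01, 3.01].

## Interface

Orientations are given as [roll, pitch, yaw] about the fixed x, y, z axes, in that order (R = Rz(yaw) Ry(pitch) Rx(roll)).
In Python, from workcell import telemetry, vision, workorder gives the robot as it stands. The module is installed in compiled form; this text tells all that it offers.
- The arm moves only by the tool play_rows, never from a script. Its argument "deltas" is a list of rows, each a list of 7 numbers: the shift along the world's x, y, z in mm, then the turn, a rotation vector about the world's x, y, z in degrees, then the finger opening in mm, from 0 to 85.4. In form: [[x, y, z, wx, wy, wz, jaw], ...]. A call has 1 to 8 rows; each row shifts and turns the commanded pose from where the row before left it; what a row does not reach is not made up. A row lasts 1/8 s, in which the tool goes at most 62.5 mm and 10.7 degrees, less where a joint would pass 70% of its speed; a pose out of reach is approached as far as the arm can. A call with a gripper value outside its range is refused whole. The fingers move at their own pace and stop on an object; "grip_force" is the grip in N (left out, the last holds). Time passes only in rows, so rows that do not move let the fingers close. It gives the time, the measured TCP pose, the force and the opening at its end, in the units of the state.
- telemetry.observe(): the state, without advancing time (a new reading comes with each control period).
- vision.grab_frame(name): name is "scene" or "top" or "wrist"; returns the picture (420x560x3 uint8, red, green, blue); there is no depth.
- vision.camera_info(name): a dict with "mtx" (3x3 intrinsics, pixels), "rvec" (rotation vector, rad) and "tvec" (3), from world to camera coordinates, as OpenCV has them. Camera axes: x right, y down, z forward; pixel columns grow to the right and rows downward; lengths in m; the calibration is good to about 2 mm. The wrist camera is an equidistant fisheye: a pixel r from the principal point sees the ray r / f radians off the axis. A picture is of the moment at which its call begins: read the wrist's pose just before it. camera_info takes no time and is no camera call; for the wrist camera it gives the pose at the moment of the call.
- workorder.job_done(): hands the job in, once; it reports no verdict.
The state is a dict: "clock": time; "qpos": joint angles; "qd": joint speeds; "joint_efforts": joint torques, N m; "position": TCP position; "tool_rot": TCP orientation; "force": force on the tool from outside, world axes, zero at the start; "moment": the same for the moment, N m; "grip_width": finger opening in m.
Only numpy, scipy, OpenCV 4.12 (cv2) and the standard library are available. Lean on these libraries where they do the work, as an engineer would, in place of code of your own. Each camera call takes 0.05 s, during which the arm holds its last target. There are 200 camera calls.

## Task

Set the cut-off saw's length stop for 120 mm pieces: take the 120 mm sleeve, the middle one in size of the three in the rack, and lay it in the saw's two vee supports. Slide the stop up, without forcing it against the disc, until the sleeve is snug between disc and stop, then flip the stop's cam lever forward and fully down to lock it there. Leave the sleeve in the vees, and disturb nothing else on the bench.

Things in the scene. Friction and masses are not known exactly. Their poses are not given: they have to be found in the camera images.
- saw: The cut-off saw, fixed, head latched down. Origin at bench height straight below where the tube line meets the disc's flat side. Its x points level to the saw's back (motor side), y level along the tube line away from the disc, z up. Outfeed table: y 30 to 295, x -35 to 75 mm, top at z 45; the stop rail on it: x 33 to 63, top at z 55. Free bench in front (-x) of the table. The points on the saw have its axes.
- disc: The saw's thin abrasive disc, an upright wheel 180 mm across (part of the saw, same origin and axes); its flat side is the plane y = 0. It must not be pressed with more than 40 N, nor touched by the robot.
- vee_mid (a point): Mid-point of the tube line between the two steel vee supports: saw x 0, y 54, z 90 mm. A sleeve in the vees has its axis here, along saw y. The vees are 14 mm long, centred 36 mm to either side (saw y 18 and 90); they are at most 29 mm wide in x and their sides rise to 10 mm below the axis.
- motor_mid (a point): Middle of the motor that overhangs the back of the table: a level cylinder along saw y, 100 mm across, 220 mm long, axis at saw x 140, z 195 mm, y 26 to 245. A gripper cannot come straight down on the raised lever: tip the tool some 40 degrees, its body leaning to the front (-x) of the saw.
- stop (a joint): Clear length in m between the disc's flat side and the face of the sliding stop; it grows as the stop slides away from the disc (+y of the saw). It starts at 0.152 to 0.175, drags with about 3 N unlocked and withstands about 15 N locked.
- stop_face (a point): Point of the stop's face on the tube axis; saw axes (disc towards -y). The steel stop plate is 10 mm thick (y 0 to +10 from here), from x -21 to +37 and z -26 to +8 mm about this point. Its low carriage, 94 mm long, trails behind it on the rail.
- cam (a joint): Angle of the stop's cam lock lever in rad: 0 open, leaning 25 degrees past upright to the saw's back; 0.44 upright; 1.9 (end stop) locked, lying to the front (-x), 6 degrees above level. It turns lightly to 0.8, then stiffens (5 to 10 N at the knob: press it down from above), passes over centre near 1.6 and stays where left; locking lifts the pivot 1.5 mm. Starts at 0 to 0.2.
- lever_pivot (a point): The lever's pivot on the stop: saw x 48 mm, z 81 mm, and 66 mm beyond the stop's face along +y. The lever turns about the saw's y axis through here, in the upright plane across the saw. Saw axes.
- lever_ball (a point): Centre of the black ball knob, 25 mm across, at the end of the lever's round steel shank (12 mm thick), 75 mm out from the pivot; it moves with the lever. Pinched along saw y the ball turns between the pads. Beside it 43 mm are free towards the stop plate, more on the other side; some 30 mm are free under the ball of the locked lever.
- rack: Plywood rack, 100 x 270 x 12 mm, fixed; origin at the centre of its underside, y along its length. Strips at x -31 and +31 mm carry vee notches at y -85, 0 and 85; a sleeve in them lies along the rack's x, its axis at z 47 mm. 50 mm are free between the strips, above the board's top at 12 mm.
- sleeve95 (a point): Centre of the short sleeve: aluminium tube 32 mm across, 95 mm long, along its own x axis.
- sleeve120 (a point): Centre of the middle-sized sleeve: aluminium tube 32 mm across, 120 mm long, about 90 g, along its own x axis. The three sleeves lie in the rack in any order.
- sleeve145 (a point): Centre of the long sleeve: aluminium tube 32 mm across, 145 mm long, along its own x axis.
- cleaner: Bystander: white plastic bottle, 68 mm across, 190 mm tall, standing.
- aerosol: Bystander: metal spray can, 58 mm across, 170 mm tall, standing.
- grease: Bystander: white jar, 72 mm across, 60 mm tall.
- spanner: Bystander: spanner lying flat, about 180 mm long.
- driver: Bystander: screwdriver lying flat.
- mallet: Bystander: hammer lying flat.
- crank: Bystander: bicycle crank arm lying flat, 200 mm long.
Things that resemble listed ones, but are neither listed nor needed, are in the scene too. Leave any brown look-alike of the part that bears sleeve120 alone.

How it is judged:
By the outcome, as a careful person would: the job done as asked, in the order asked, and still so for the second after the job is handed in, with the robot touching nothing.
It also fails if it takes over 64 s, if anything falls off the work surface, if the arm or the gripper's body presses on something with over 40 N, if the wrist force passes 120 N, or if a joint passes its speed limit or range.

## Working session

There is one attempt and no reset: what is moved stays moved. The work goes in short steps, Python scripts to look and compute and a tool call to move; the robot and the scene stay as the last step left them, time stands still between calls to the robot, and variables do not carry over. Pictures are saved under pics/ and viewed, about 8 in all and at most 12, crops included, and the job is handed in when it is done.

Besides the shell and the picture viewer there is one more tool, called after "Request:" as name(argument=value, ...) on one line, values as JSON. play_rows: Moves the arm, as the interface text tells. Its arguments: {"type":"object","properties":{"deltas":{"type":"array","items":{"type":"array","items":{"type":"number"}}},"grip_force":{"type":"number"}},"required":["deltas"]}

```bash
mkdir -p pics; cat > h.py <<'E'
import numpy as np, cv2
from scipy.spatial.transform import Rotation as R
from workcell import telemetry, vision, workorder
def snap(n,f):
    im=vision.grab_frame(n)[:,:,::-1].copy(); cv2.imwrite('pics/'+f,im); return im
def cam(n):
    c=vision.camera_info(n); return np.array(c['mtx']),np.array(c['rvec']).ravel(),np.array(c['tvec']).ravel()
def proj(n,P):
    K,r,t=cam(n); return cv2.projectPoints(np.float64(P).reshape(-1,1,3),r,t,K,None)[0].reshape(-1,2)
def ray(n,uv):
    K,r,t=cam(n); M=R.from_rotvec(r).as_matrix(); d=np.linalg.inv(K)@[uv[0],uv[1],1]
    return -M.T@t, M.T@d
def atz(n,uv,z):
    o,d=ray(n,uv); return o+d*(z-o[2])/d[2]
def tri(obs):
    A=np.zeros((3,3));b=np.zeros(3)
    for n,uv in obs:
        o,d=ray(n,uv);d=d/np.linalg.norm(d);Q=np.eye(3)-np.outer(d,d);A+=Q;b+=Q@o
    return np.linalg.solve(A,b)
E
python3 - <<'E'
from h import *
a=snap('scene','scene.png');b=snap('top','top.png')
for n in('scene','top'):
    K,r,t=cam(n);print(n,K.round(1).tolist(),(-R.from_rotvec(r).as_matrix().T@t).round(3))
s=telemetry.observe();print({k:np.round(v,3).tolist() for k,v in s.items()})
E
```

```text
scene [[510.5, 0.0, 285.1], [0.0, 510.5, 215.1], [0.0, 0.0, 1.0]] [0.923 0.741 1.189]
top [[441.1, 0.0, 282.6], [0.0, 441.1, 204.7], [0.0, 0.0, 1.0]] [0.424 0.044 1.197]
{'clock': 0.1, 'qpos': [-1.233, 0.522, -0.036, 1.6, 0.021, 1.021, -0.113], 'qd': [0.001, -0.001, 0.0, -0.001, 0.001, -0.002, 0.001], 'joint_efforts': [0.004, -92.848, 1.984, -37.054, 0.018, 0.005, 0.0], 'position': [0.248, 0.573, 0.231], 'tool_rot': [-1.523, 1.57, -1.931], 'force': [0.212, 0.055, -0.329], 'moment': [0.016, -0.019, 0.031], 'grip_width': 0.086}
```

View pics/scene.png

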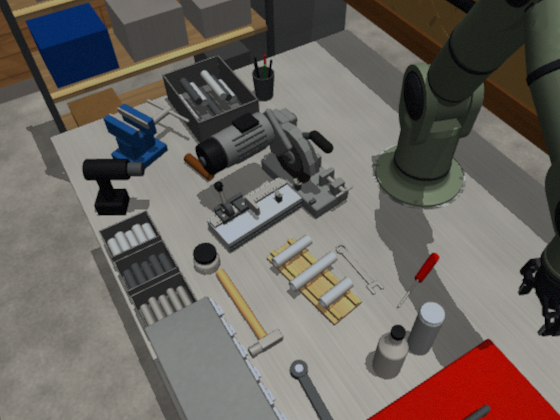

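View pics/top.png

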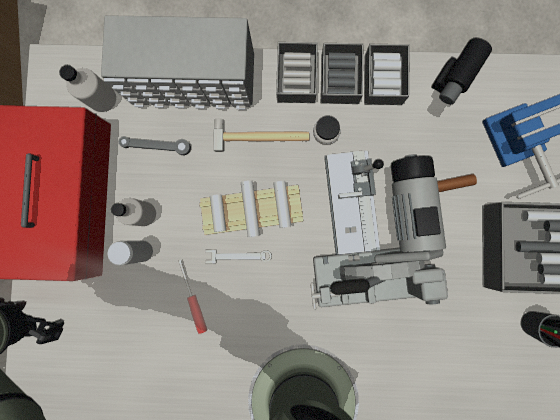

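The scene view shows the pale rack with three sleeves at (292,250), (314,271) and (337,292), with the saw behind at about (265,190). In the top view the sleeves are at (219,213), (251,208) and (284,203), and the saw is around (370,230). Next I'll enlarge both.

```bash
python3 - <<'E'
import cv2
t=cv2.imread('pics/top.png');s=cv2.imread('pics/scene.png')
def g(im,x,y,w,h,k):
    return cv2.resize(im[y:y+h,x:x+w],None,fx=k,fy=k,interpolation=cv2.INTER_CUBIC)
cv2.imwrite('pics/c1.png',g(t,195,145,265,170,3))
cv2.imwrite('pics/c2.png',g(s,190,100,190,150,4))
cv2.imwrite('pics/c3.png',g(s,255,225,120,100,5))
E
```

```text
(no output)
```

View pics/c1.png

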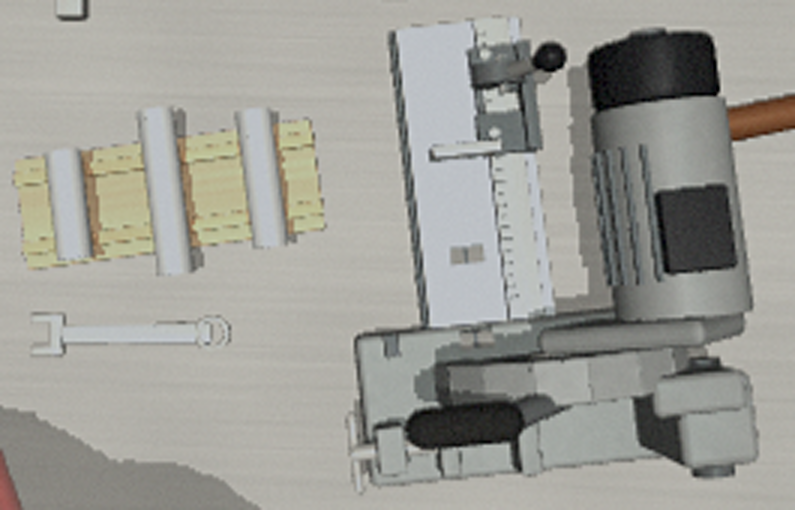

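View pics/c2.png

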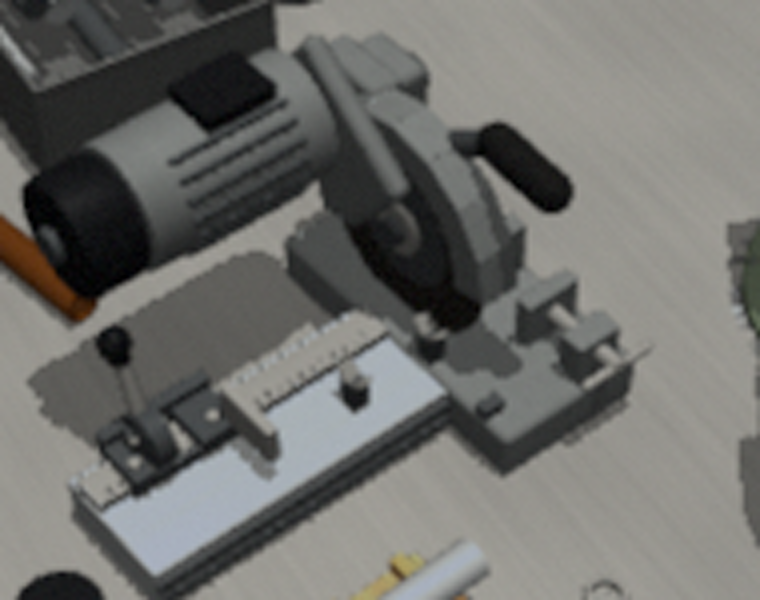

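View pics/c3.png

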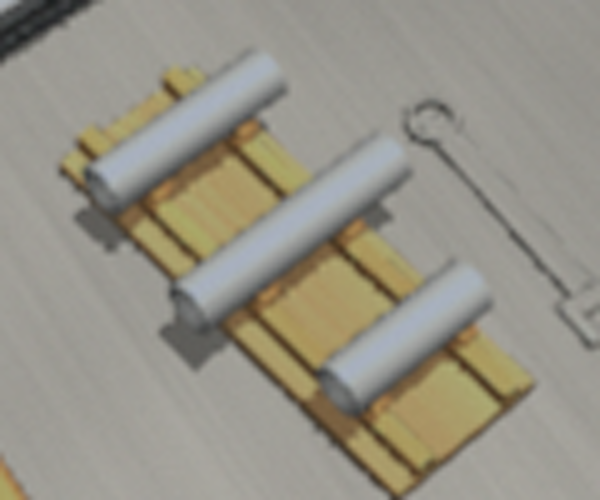

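c1 shows three sleeves on the only pale rack: left (68,204), about 108 px long; middle (168,190), about 165 px; right (263,178), about 136 px. The right one is therefore sleeve120, at top (283,204). In c3 it is the upper-left one, around (187,130), which matches. c2 shows the stop plate near (250,415), the ball at (115,345) and the vees at (350,385) and (430,335).

Next I'll fit the saw pose and the stop and cam values.

```bash
cat > fit.py <<'E'
from h import *
from scipy.optimize import least_squares
def S(p,P):
    x,y,a=p[:3];c,s=np.cos(a),np.sin(a);P=np.atleast_2d(P)/1000.
    return np.c_[x+c*P[:,0]-s*P[:,1],y+s*P[:,0]+c*P[:,1],P[:,2]]
def pts(s,q):
    b=q-np.radians(25); ball=[48-75*np.sin(b),s+66,81+75*np.cos(b)]
    return dict(A=[-35,295,45],B=[-35,30,45],C=[75,30,45],v2=[0,90,78],v1=[0,18,78],pl=[-21,s+5,98],ball=ball)
E
python3 - <<'E'
from fit import *
T=lambda u,v:(u/3+195,v/3+145); Cc=lambda u,v:(u/4+190,v/4+100)
top=dict(A=T(400,31),v2=T(467,253),pl=T(430,152),ball=T(549,57))
sc=dict(A=Cc(158,575),B=Cc(450,397),v2=Cc(352,378),pl=Cc(270,430),ball=Cc(115,345))
def f(p):
    q=pts(p[3]*1000,p[4]);r=[]
    for n,o in(('top',top),('scene',sc)):
        r.append((proj(n,S(p,[q[k] for k in o]))-np.array(list(o.values()))))
    return np.vstack(r)
z=least_squares(lambda p:f(p).ravel(),[.37,-.13,-1.5,.16,.1],loss='soft_l1')
print(z.x.round(4),np.degrees(z.x[2])); print(f(z.x).round(1).tolist())
np.save('saw.npy',z.x)
q=pts(z.x[3]*1000,z.x[4]);print({k:S(z.x,v)[0].round(4).tolist() for k,v in q.items()})
U=lambda u,v:(u/5+255,v/5+225)
e=[atz('top',T(256,110),.050),atz('top',T(270,245),.050)]
d=e[0]-e[1];print('sleeve top',e,np.mean(e,0),np.linalg.norm(d),np.degrees(np.arctan2(d[1],d[0])))
m=np.mean(e,0);u=d/np.linalg.norm(d)
print('scene pred ends(c3)',((proj('scene',[m+[0,0,-.003]+u*.06,m+[0,0,-.003]-u*.06])-[255,225])*5).round())
s=telemetry.observe();print(R.from_euler('xyz',s['tool_rot']).as_matrix().round(3))
E
```

```text
[ 0.361  -0.1173 -1.4483  0.1734  0.1064] -82.97989080940215
[[-1.4, -1.4], [-0.6, 0.6], [0.7, -0.4], [-0.2, -0.1], [-1.5, -0.0], [-0.1, -1.5], [0.8, -1.4], [0.5, 0.4], [-0.0, -0.6]]
{'A': [0.6495, -0.0465, 0.045], 'B': [0.3865, -0.0789, 0.045], 'C': [0.4, -0.188, 0.045], 'v2': [0.4503, -0.1063, 0.078], 'v1': [0.3789, -0.1151, 0.078], 'pl': [0.5355, -0.0746, 0.098], 'ball': [0.6074, -0.1598, 0.152]}
sleeve top [array([0.57204576, 0.07411741, 0.05      ]), array([0.45468993, 0.05863341, 0.05      ])] [0.51336785 0.06637541 0.05      ] 0.11837290552763444 7.5162275211276866
scene pred ends(c3) [[ 96. 187.]
 [267.  71.]]
[[-0.     0.397  0.918]
 [-0.001  0.918 -0.397]
 [-1.    -0.001  0.   ]]
```

Request:
play_rows(deltas=[[5,-10,45,0,0,0,70],[22,-42,0,0,0,4,70],[22,-42,0,0,0,4,70],[22,-42,0,0,0,4,70],[22,-42,0,0,0,4,70],[22,-42,0,0,0,4,70],[22,-42,0,0,0,4,70],[22,-42,0,0,0,4,70]], grip_force=40)

```text
clock: 1.1
position: [0.4073, 0.2682, 0.2762]
tool_rot: [-2.32, 1.571, -2.237]
force: [0.1, 0.1, -0.2]
grip_width: 0.0697
```

Request:
play_rows(deltas=[[22,-42,-10,0,0,3,70],[22,-42,-20,0,0,0,70],[22,-42,-20,0,0,0,70],[20,-38,-20,0,0,0,70],[20,-39,-20,0,0,0,70],[0,0,0,0,0,0,70]])

```text
clock: 1.85
position: [0.513, 0.0634, 0.1847]
tool_rot: [-2.638, 1.568, -2.509]
force: [-0.7, 0.9, -0.0]
grip_width: 0.0702
```

Request:
play_rows(deltas=[[0,3,-40,0,0,0,60],[0,0,-40,0,0,0,60],[0,0,-40,0,0,0,60],[0,0,-25,0,0,0,60],[0,0,-12,0,0,0,60],[0,0,0,0,0,0,60]])

```text
clock: 2.6
position: [0.5127, 0.07, 0.0292]
tool_rot: [3.107, 1.57, -3.042]
force: [-0.0, 0.2, 0.6]
grip_width: 0.0598
```

```bash
python3 - <<'E'
from h import *
s=telemetry.observe();print(s['position'],R.from_euler('xyz',s['tool_rot']).as_matrix().round(3),s['force'])
a=snap('wrist','w1.png');print(cam('wrist'))
E
```

```text
[0.51266186 0.07004484 0.02917392] [[-0.001 -0.133  0.991]
 [-0.     0.991  0.133]
 [-1.     0.    -0.001]] [-0.0052542   0.18684978  0.55557178]
(array([[325.1922621 ,   0.        , 279.41687696],
       [  0.        , 325.1922621 , 205.35628711],
       [  0.        ,   0.        ,   1.        ]]), array([-1.92544666, -2.20127516, -0.33383506]), array([-0.00080402, -0.47408219,  0.03430498]))
```

View pics/w1.png

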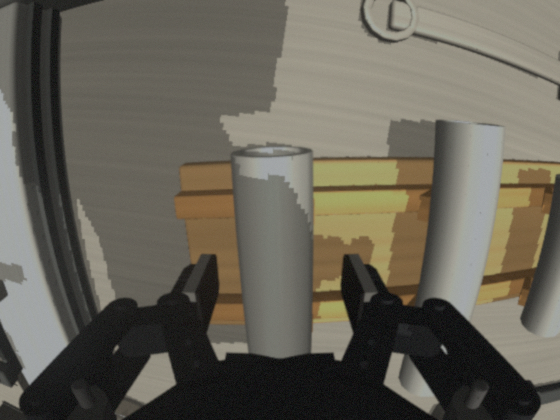

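w1 shows the fingers straddling the sleeve, roughly centred, with the sleeve's robot-side end at about (272,150). Next is the grip.

Request:
play_rows(deltas=[[0,0,0,0,0,0,20],[0,0,0,0,0,0,20],[0,0,0,0,0,0,20],[0,0,0,0,0,0,20],[0,0,20,0,0,0,20],[0,0,40,0,0,0,20],[0,0,40,0,0,0,20],[0,0,40,0,0,0,20]])

```text
clock: 3.65
position: [0.5128, 0.0697, 0.1712]
tool_rot: [0.164, 1.57, 0.297]
force: [1.1, 0.9, -0.9]
grip_width: 0.0307
```

```bash
cat > wr.py <<'E'
from h import *
def wray(uv,c=None):
    K,r,t=c or cam('wrist');M=R.from_rotvec(r).as_matrix()
    x,y=(uv[0]-K[0,2])/K[0,0],(uv[1]-K[1,2])/K[1,1];th=np.hypot(x,y)
    d=np.array([x/th*np.sin(th),y/th*np.sin(th),np.cos(th)]);return -M.T@t,M.T@d
def wproj(P,c=None):
    K,r,t=c or cam('wrist');M=R.from_rotvec(r).as_matrix();q=np.atleast_2d(P)@M.T+t
    th=np.arctan2(np.hypot(q[:,0],q[:,1]),q[:,2]);ph=np.arctan2(q[:,1],q[:,0])
    return np.c_[K[0,2]+K[0,0]*th*np.cos(ph),K[1,2]+K[1,1]*th*np.sin(ph)]
E
python3 - <<'E'
from wr import *
K,_,_=cam('wrist')
c=(K,np.array([-1.92544666,-2.20127516,-.33383506]),np.array([-.00080402,-.47408219,.03430498]))
for uv,z in(((272,147),.063),((272,158),.063),((272,152),.047)):
    o,d=wray(uv,c);print(o.round(3),(o+d*(z-o[2])/d[2]).round(4))
s=telemetry.observe();print(s['position'],s['force'],s['grip_width'])
snap('scene','s2.png')
E
```

```text
[0.439 0.06  0.173] [0.4522 0.059  0.063 ]
[0.439 0.06  0.173] [0.456  0.0595 0.063 ]
[0.439 0.06  0.173] [0.4562 0.0591 0.047 ]
[0.51282905 0.06970583 0.1712496 ] [ 1.12281621  0.90090963 -0.89537662] 0.030685524830842643
```

```bash
python3 - <<'E'
from fit import *
print(telemetry.observe()['qpos'])
p=np.load('saw.npy')
im=cv2.imread('pics/s2.png')
c=cv2.resize(im[60:330,180:440],None,fx=2.2,fy=2.2,interpolation=cv2.INTER_CUBIC)
# predicted camera spot and disc guesses
for P,col in(([0,-10,216],(0,0,255)),([0,0,90],(0,255,0)),([0,54,90],(255,0,0)),([60,0,150],(0,255,255)),([140,26,195],(255,0,255)),([140,245,195],(255,0,255))):
    q=((proj('scene',S(p,P))[0]-[180,60])*2.2).astype(int);cv2.drawMarker(c,tuple(map(int,q)),col,0,8)
cv2.imwrite('pics/s2c.png',c)
E
```

```text
[-0.29576273  0.42591315  0.06107323  1.93990835 -0.03633726  0.77039634
  1.48927716]
```

View pics/s2c.png

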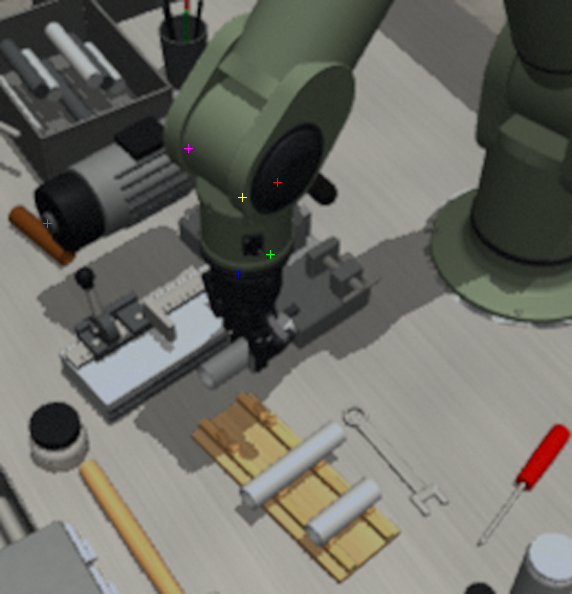

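s2c shows the sleeve held in the gripper, clear of the rack, and the other two sleeves undisturbed. I'll turn the tool half round so the wrist camera faces away from the saw head, and go to a point in front of the vees.

Request:
play_rows(deltas=[[-5,-7,0,0,0,-10,20],[-5,-7,0,0,0,-10,20],[-5,-7,0,0,0,-10,20],[-5,-7,0,0,0,-10,20],[-5,-7,0,0,0,-10,20],[-5,-7,0,0,0,-10,20],[-5,-7,0,0,0,-10,20],[-5,-7,0,0,0,-10,20]])

```text
clock: 4.7
position: [0.4727, 0.0136, 0.1697]
tool_rot: [1.865, 1.57, 0.596]
force: [-0.1, 0.3, -1.1]
grip_width: 0.0309
```

Request:
play_rows(deltas=[[-5,-6,0,0,0,-10,20],[-5,-6,0,0,0,-10,20],[-5,-6,0,0,0,-10,20],[-5,-6,0,0,0,-10,20],[-5,-6,0,0,0,-10,20],[-5,-6,0,0,0,-10,20],[-5,-6,0,0,0,-10,20],[-5,-6,0,0,0,-10,20]])

```text
clock: 5.7
position: [0.4328, -0.0343, 0.1696]
tool_rot: [-2.779, 1.57, 0.839]
force: [0.2, -0.7, -1.8]
grip_width: 0.0309
```

Request:
play_rows(deltas=[[-5,-7,0,0,0,-10,20],[-5,-7,0,0,0,-10,20],[0,0,0,0,0,0,20]])

```text
clock: 6.08
position: [0.4227, -0.0484, 0.1694]
tool_rot: [2.892, 1.571, -0.116]
force: [0.1, -0.4, -1.6]
grip_width: 0.0309
```

```bash
python3 - <<'E'
from fit import *
s=telemetry.observe();M=R.from_euler('xyz',s['tool_rot']).as_matrix()
print(s['position'],s['qpos'],M.round(4),s['grip_width'],s['force'])
p=np.load('saw.npy');print(S(p,[0,64,90]),S(p,[-60,70,90]))
E
```

```text
[ 0.42271258 -0.04837546  0.16939781] [-0.73915776  0.46941849  0.9453165   2.19295348 -0.57148819  0.74506474
 -0.84480444] [[ 1.000e-04  1.331e-01 -9.911e-01]
 [-0.000e+00 -9.911e-01 -1.331e-01]
 [-1.000e+00  0.000e+00 -1.000e-04]] 0.03085366533873813 [ 0.05286643 -0.39647008 -1.55899374]
[[ 0.42453076 -0.10943504  0.09      ]] [[ 0.42315272 -0.04915154  0.09      ]]
```

Request:
play_rows(deltas=[[0,-20,0,0,0,-0.6,20],[1,-20,0,0,0,0,20],[1,-21,0,0,0,0,20],[0,0,-25,0,0,0,20],[0,0,-25,0,0,0,20],[0,0,-14,0,0,0,20],[0,0,0,0,0,0,20]])

```text
clock: 6.95
position: [0.4265, -0.1091, 0.1051]
tool_rot: [2.976, 1.569, -0.037]
force: [7.4, 1.1, -2.0]
grip_width: 0.0307
```

```bash
python3 - <<'E'
from fit import *
from wr import *
s=telemetry.observe();M=R.from_euler('xyz',s['tool_rot']).as_matrix()
print(s['position'],M[:,1].round(4),s['force'])
p=np.load('saw.npy')
c=cam('wrist');np.savez('w2.npz',r=c[1],t=c[2])
im=snap('wrist','w2.png')
for P,col in(([0,90,80],(0,0,255)),([0,97,80],(0,0,255)),([-35,295,45],(0,255,0)),([-21,p[3]*1e3,98],(255,0,0)),([37,p[3]*1e3,98],(255,0,0)),([33,120,55],(0,255,255)),([63,120,55],(0,255,255)),([0,124,90],(255,0,255))):
    q=wproj(S(p,P),c)[0];print(P,q.round());cv2.drawMarker(im,tuple(int(v) for v in q),col,0,8)
cv2.imwrite('pics/w2m.png',im)
E
```

```text
[ 0.42651217 -0.10908002  0.10506601] [ 1.276e-01 -9.918e-01  4.000e-04] [ 7.36069981  1.13107546 -2.02152345]
[0, 90, 80] [279. 205.]
[0, 97, 80] [279. 193.]
[-35, 295, 45] [ 229. -100.]
[-21, np.float64(173.37709468242764), 98] [234.  42.]
[37, np.float64(173.37709468242764), 98] [360.  45.]
[33, 120, 55] [334. 146.]
[63, 120, 55] [382. 148.]
[0, 124, 90] [280. 145.]
```

View pics/w2m.png

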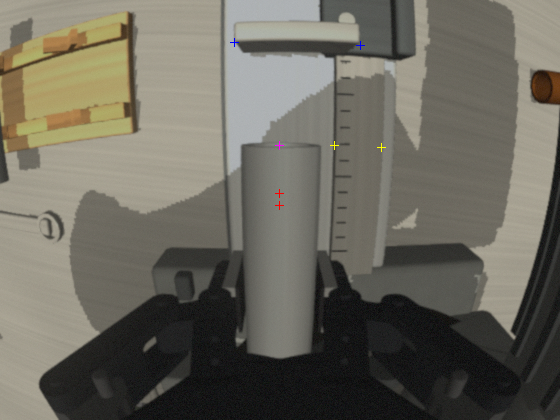

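w2m shows the sleeve over the tube line with the rail markers matching, but a force of 7 N along +x means something already touches on the disc side. I'll back off along +y of the saw.

Request:
play_rows(deltas=[[3,0.4,0,0,0,0,20],[2,0.2,0,0,0,0,20],[0,0,0,0,0,0,20]])

```text
clock: 7.38
position: [0.43, -0.1085, 0.1053]
tool_rot: [-2.164, 1.571, 1.101]
force: [-0.3, 0.6, -0.5]
grip_width: 0.0308
```

```bash
python3 - <<'E'
from fit import *
from wr import *
s=telemetry.observe();print(s['position'],s['force'],s['moment'])
K,_,_=cam('wrist');d=np.load('w2.npz');c=(K,d['r'],d['t'])
p=np.load('saw.npy');a=p[2]
def saw(w): w=w-[p[0],p[1],0];return np.array([np.cos(a)*w[0]+np.sin(a)*w[1],-np.sin(a)*w[0]+np.cos(a)*w[1],w[2]])*1e3
for uv,z in(((281,145),.139),((281,148),.139),((281,152),.139),((236,39),.098),((358,41),.098),((334,100),.055),((334,200),.055)):
    o,r=wray(uv,c);print(uv,saw(o+r*(z-o[2])/r[2]).round(1))
im=cv2.imread('pics/w2.png');cv2.imwrite('pics/w2c.png',cv2.resize(im[120:170,230:330],None,fx=6,fy=6))
E
```

```text
[ 0.43002908 -0.10853333  0.10532117] [-0.3431007   0.64532501 -0.50145376] [-0.01818806  0.00623903 -0.0227748 ]
(281, 145) [  0.4 129.8 139. ]
(281, 148) [  0.4 128.7 139. ]
(281, 152) [  0.4 127.3 139. ]
(236, 39) [-20.2 175.   98. ]
(358, 41) [ 36.  175.4  98. ]
(334, 100) [ 32.1 147.7  55. ]
(334, 200) [34.3 86.  55. ]
```

```bash
python3 - <<'E'
from fit import *
from wr import *
K,_,_=cam('wrist');d=np.load('w2.npz');c=(K,d['r'],d['t'])
p=np.load('saw.npy');a=p[2]
def saw(w): w=w-[p[0],p[1],0];return np.array([np.cos(a)*w[0]+np.sin(a)*w[1],-np.sin(a)*w[0]+np.cos(a)*w[1],w[2]])*1e3
o,r=wray((195,250),c)
for z in(.045,.05,.06): print('w base edge',saw(o+r*(z-o[2])/r[2]).round(1))
T=lambda u,v:(u/3+195,v/3+145); Cc=lambda u,v:(u/4+190,v/4+100)
for n,uv,z in(('top',T(428,325),.045),('top',T(553,315),.045),('top',T(400,31),.045),('top',T(467,253),.078),('top',T(431,160),.098),('scene',Cc(450,397),.045),('scene',Cc(158,575),.045),('scene',Cc(352,378),.078)):
    print(n,z,saw(atz(n,uv,z)).round(1))
print('ball',saw(tri([('top',T(549,57)),('scene',Cc(115,345))])).round(1))
t=cv2.imread('pics/top.png')[195:275,325:385];s=cv2.imread('pics/scene.png')[165:225,250:320]
t=cv2.resize(t,None,fx=6,fy=6,interpolation=2);s=cv2.resize(s,None,fx=6,fy=6,interpolation=2)
H=np.zeros((480,790,3),np.uint8);H[:t.shape[0],:360]=t;H[:360,365:785]=s;cv2.imwrite('pics/vee.png',H)
E
```

```text
w base edge [-59.3  45.8  45. ]
w base edge [-57.9  48.2  50. ]
w base edge [-55.   52.9  60. ]
top 0.045 [-33.8  33.   45. ]
top 0.045 [74.2 31.4 45. ]
top 0.045 [-31.6 290.9  45. ]
top 0.078 [ 1.7 91.3 78. ]
top 0.098 [-22.6 170.8  98. ]
scene 0.045 [-39.7  33.5  45. ]
scene 0.045 [-37.7 291.8  45. ]
scene 0.078 [-3.  95.1 78. ]
ball [ 73.2 239.5 148.9]
```

View pics/vee.png

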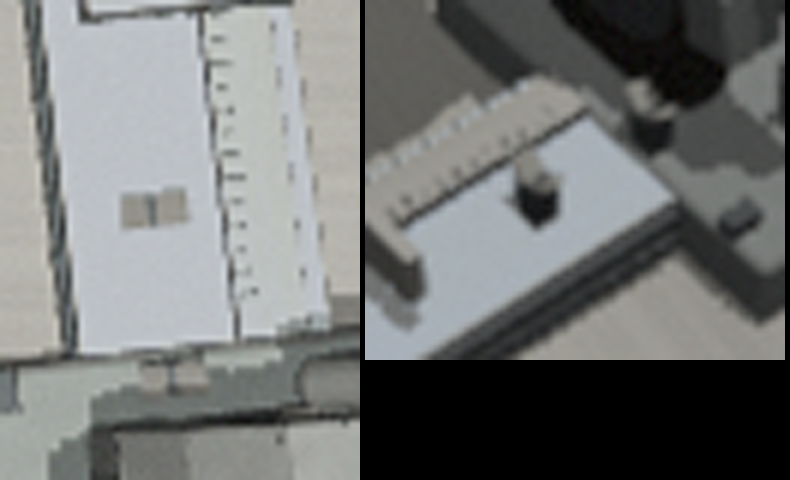

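The vee crop shows vee 2 at (154,208) and vee 1 at (172,375) in the top half, so the yaw is nearer 6.2°. The contact was the sleeve's end on the disc side, and there is now a gap of about 4 mm. I'll trim the yaw by 1° and lower.

Request:
play_rows(deltas=[[0,0,-14,0,0,-1,20],[0,0,-10,0,0,0,20],[0,0,-5,0,0,0,20],[0,0,0,0,0,0,20]])

```text
clock: 7.88
position: [0.4296, -0.1088, 0.0759]
tool_rot: [-0.123, 1.57, 3.123]
force: [-0.1, -1.2, -1.3]
grip_width: 0.0308
```

Request:
play_rows(deltas=[[0,0,-3,0,0,0,20],[0,0,0,0,0,0,20]])

```text
clock: 8.12
position: [0.4301, -0.1087, 0.0736]
tool_rot: [-2.921, 1.57, 0.326]
force: [-1.7, 1.5, 8.0]
grip_width: 0.0308
```

Request:
play_rows(deltas=[[0,0,0,0,0,0,34],[0,0,0,0,0,0,40],[0,0,0,0,0,0,48],[0,0,0,0,0,0,48]])

```text
clock: 8.62
position: [0.4299, -0.1087, 0.0733]
tool_rot: [2.849, 1.571, -0.187]
force: [-0.8, 0.1, -0.0]
grip_width: 0.0482
```

Request:
play_rows(deltas=[[0,0,20,0,0,0,48],[0,0,40,0,0,0,48],[0,0,40,0,0,0,48],[0,0,0,0,0,0,48]])

```text
clock: 9.12
position: [0.4309, -0.1087, 0.1751]
tool_rot: [3.126, 1.567, 0.09]
force: [0.4, 0.9, -1.4]
grip_width: 0.0477
```

```bash
python3 - <<'E'
from wr import *
s=telemetry.observe();print(s['position'],s['force'],s['qpos'])
c=cam('wrist');np.savez('w3.npz',r=c[1],t=c[2])
snap('wrist','w3.png')
E
```

```text
[ 0.43091942 -0.10868155  0.17512793] [ 0.35404724  0.85772812 -1.36542459] [-0.58558897  0.48571364  0.93783407  2.14598354 -0.5700586   0.77493637
 -0.74423745]
```

View pics/w3.png

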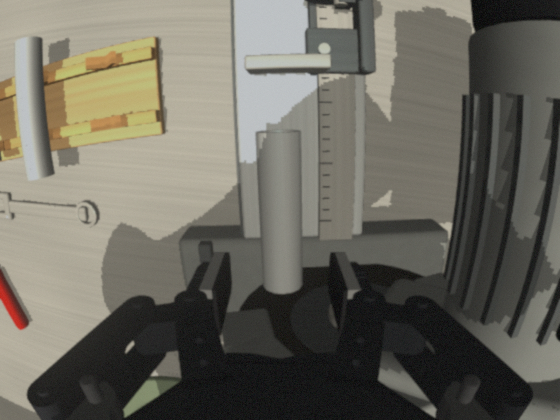

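w3 shows the sleeve lying in the vees along the tube line, ends at (280,131) and (283,293), with the stop plate at (288,62). The rack and the other things look untouched. Now for the lever.

```bash
python3 - <<'E'
from fit import *
from wr import *
K,_,_=cam('wrist');d=np.load('w3.npz');c=(K,d['r'],d['t'])
a=np.radians(-83.7)
def W(uv,z): o,r=wray(uv,c);return o+r*(z-o[2])/r[2]
pts_={'far':W((280,131),.106),'near':W((283,291),.106),'plL':W((247,69),.098),'plR':W((330,68),.098)}
for k,v in pts_.items(): print(k,v.round(4))
u=np.array([-np.sin(a),np.cos(a),0])
print('len',np.linalg.norm(pts_['far']-pts_['near']),'gap to plate',(pts_['plL']-pts_['far'])@u,(pts_['plR']-pts_['far'])@u)
dd=pts_['far']-pts_['near'];print('sleeve ang',np.degrees(np.arctan2(dd[1],dd[0])))
T=lambda u,v:(u/3+195,v/3+145); Cc=lambda u,v:(u/4+190,v/4+100)
print('ball',tri([('top',T(549,57)),('scene',Cc(115,345))]))
E
```

```text
far [ 0.4918 -0.1029  0.106 ]
near [ 0.3734 -0.1179  0.106 ]
plL [ 0.5312 -0.0766  0.098 ]
plR [ 0.5382 -0.1317  0.098 ]
len 0.1193337096128361 gap to plate 0.042107909060601405 0.04301077596847303
sleeve ang 7.195463680300841
ball [ 0.60763759 -0.16062869  0.14888713]
```

Request:
play_rows(deltas=[[0,10,30,0,0,5,50],[16,10,20,0,0,10,50],[20,10,15,0,0,10,50],[20,10,0,0,0,10,50],[20,10,0,0,0,10,50],[20,10,0,0,0,10,50],[20,10,0,0,0,10,50],[20,10,0,0,0,10,50]])

```text
clock: 10.18
position: [0.5661, -0.0282, 0.237]
tool_rot: [-1.77, 1.569, 2.791]
force: [0.4, -0.3, -0.2]
grip_width: 0.0499
```

Request:
play_rows(deltas=[[20,0,0,0,0,10,45],[0,0,0,-5,-0.5,5,45],[0,0,0,-9,-1,0,45],[0,0,0,-9,-1,0,45],[0,0,0,-9,-1,0,45],[0,0,0,-8,-1,0,45],[0,0,0,0,0,0,45]])

```text
clock: 11.05
position: [0.5853, -0.0263, 0.2356]
tool_rot: [0.004, 0.866, -1.454]
force: [-0.2, 0.1, -0.7]
grip_width: 0.0448
```

```bash
python3 - <<'E'
from wr import *
s=telemetry.observe();print(s['position'],s['force'],s['qpos'].round(2));print(R.from_euler('xyz',s['tool_rot']).as_matrix().round(3),s['grip_width'])
E
```

```text
[ 0.58534892 -0.02625558  0.23559297] [-0.15419916  0.12977332 -0.68859013] [-0.97  0.74  0.87  1.79  0.21  0.92 -0.25]
[[ 0.075  0.994  0.084]
 [-0.643  0.113 -0.757]
 [-0.762  0.003  0.648]] 0.04478493103019648
```

Request:
play_rows(deltas=[[5,-25,-12,0,0,0,45],[5,-27,-14,0,0,0,45],[5,-27,-14,0,0,0,45],[4,-26,-12,0,0,0,45],[0,0,0,0,0,0,45]])

```text
clock: 11.68
position: [0.6036, -0.1372, 0.1858]
tool_rot: [0.011, 0.87, -1.46]
force: [-0.1, -0.4, 0.3]
grip_width: 0.0452
```

```bash
python3 - <<'E'
from wr import *
s=telemetry.observe();p=np.array(s['position']);M=R.from_euler('xyz',s['tool_rot']).as_matrix();print(p,s['force'])
b=np.array([.6076,-.1606,.1489]);print('grasp delta mm',((b+.018*M[:,0]-p)*1e3).round(1))
c=cam('wrist');im=snap('wrist','w4.png')
for P,col in((b,(0,0,255)),(p,(0,255,0))):
    q=wproj(P,c)[0];print(q);cv2.drawMarker(im,tuple(int(v) for v in q),col,0,10)
cv2.imwrite('pics/w4m.png',im)
E
```

```text
[ 0.60356652 -0.13717603  0.1858451 ] [-0.0639791  -0.35548249  0.2742702 ]
grasp delta mm [  5.3 -35.  -50.7]
[280.50796615 222.84784047]
[277.94423613 264.19940954]
```

View pics/w4m.png

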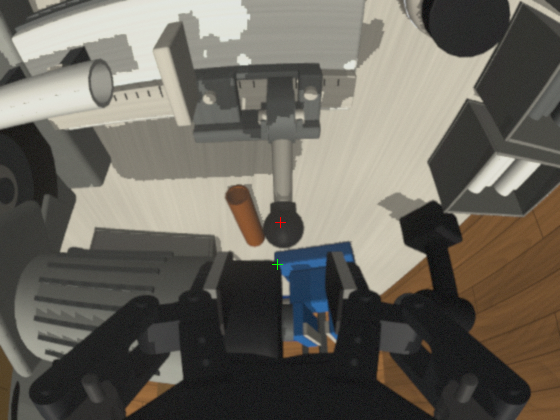

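w4m shows the ball at (283,225), within 3 px of the prediction and centred between the jaws. Approaching.

Request:
play_rows(deltas=[[2,-12,-17,0,0,0,45],[2,-12,-17,0,0,0,45],[2,-11,-17,0,0,0,45],[0,0,0,0,0,0,45]], grip_force=30)

```text
clock: 12.22
position: [0.6103, -0.1691, 0.1348]
tool_rot: [0.01, 0.869, -1.456]
force: [0.0, 0.3, 0.4]
grip_width: 0.0451
```

Request:
play_rows(deltas=[[0,0,0,0,0,0,34],[0,0,0,0,0,0,28],[0,0,0,0,0,0,15],[0,0,0,0,0,0,15],[0,0,0,0,0,0,15]])

```text
clock: 12.85
position: [0.6112, -0.1688, 0.1356]
tool_rot: [0.013, 0.868, -1.453]
force: [0.2, -0.6, 5.6]
grip_width: 0.0235
```

Request:
play_rows(deltas=[[-5,-0.6,0,0,0,0,15],[-5,-0.6,0,0,0,0,15],[-5,-0.6,0,0,0,0,15],[-5,-0.6,0,0,0,0,15]])

```text
clock: 13.35
position: [0.5914, -0.1712, 0.1357]
tool_rot: [0.014, 0.868, -1.452]
force: [2.6, -2.0, 5.4]
grip_width: 0.0228
```

Request:
play_rows(deltas=[[-5,-0.6,0,0,0,0,15],[-5,-0.6,0,0,0,0,15],[-5,-0.6,0,0,0,0,15],[0,0,0,0,0,0,15]])

```text
clock: 13.85
position: [0.5759, -0.1732, 0.1357]
tool_rot: [0.012, 0.868, -1.453]
force: [0.6, -2.4, 7.0]
grip_width: 0.0226
```

Request:
play_rows(deltas=[[-2,-0.25,0,0,0,0,15],[-2,-0.25,0,0,0,0,15],[-2,-0.25,0,0,0,0,15],[-1,-0.1,0,0,0,0,15]])

```text
clock: 14.35
position: [0.5694, -0.174, 0.1358]
tool_rot: [0.013, 0.868, -1.452]
force: [2.7, -2.9, 6.7]
grip_width: 0.0233
```

Request:
play_rows(deltas=[[-1,-0.1,0,0,0,0,15],[-1,-0.1,0,0,0,0,15]])

```text
clock: 14.6
position: [0.5675, -0.1742, 0.1358]
tool_rot: [0.014, 0.868, -1.452]
force: [3.5, -3.3, 6.3]
grip_width: 0.023
```

Request:
play_rows(deltas=[[-1,-0.1,0,0,0,0,15]])

```text
clock: 14.72
position: [0.5665, -0.1743, 0.1358]
tool_rot: [0.014, 0.868, -1.452]
force: [2.7, -2.6, 6.3]
grip_width: 0.0231
```

Request:
play_rows(deltas=[[-1,-0.1,0,0,0,0,15]])

```text
clock: 14.85
position: [0.5656, -0.1743, 0.1358]
tool_rot: [0.014, 0.868, -1.451]
force: [4.1, -3.2, 6.8]
grip_width: 0.023
```

Request:
play_rows(deltas=[[-1,-0.1,0,0,0,0,15]])

```text
clock: 14.98
position: [0.5646, -0.1744, 0.1358]
tool_rot: [0.014, 0.868, -1.451]
force: [4.2, -2.2, 6.2]
grip_width: 0.0232
```

Request:
play_rows(deltas=[[-1,-0.1,0,0,0,0,15]])

```text
clock: 15.1
position: [0.5636, -0.1745, 0.1358]
tool_rot: [0.014, 0.868, -1.451]
force: [1.9, -3.4, 6.6]
grip_width: 0.023
```

Request:
play_rows(deltas=[[-1,-0.1,0,0,0,0,15]])

```text
clock: 15.22
position: [0.5627, -0.1746, 0.1358]
tool_rot: [0.014, 0.868, -1.451]
force: [4.0, -3.7, 6.0]
grip_width: 0.0227
```

Request:
play_rows(deltas=[[-1,-0.1,0,0,0,0,15]])

```text
clock: 15.35
position: [0.5616, -0.1747, 0.1358]
tool_rot: [0.014, 0.868, -1.451]
force: [3.4, -2.9, 7.2]
grip_width: 0.0226
```

Request:
play_rows(deltas=[[-1,-0.1,0,0,0,0,15]])

```text
clock: 15.48
position: [0.5606, -0.1748, 0.1358]
tool_rot: [0.014, 0.868, -1.451]
force: [4.0, -2.1, 6.7]
grip_width: 0.0229
```

```bash
python3 - <<'E'
from wr import *
f=[]
for i in range(3): s=telemetry.observe();f.append(s['force'])
c=cam('wrist');np.savez('w5.npz',r=c[1],t=c[2]);im=snap('wrist','w5.png')
s=telemetry.observe();print(np.array(f).round(1),s['position'],s['force'].round(1))
# sleeve end / plate profile
g=cv2.cvtColor(im,cv2.COLOR_BGR2GRAY)
for y in(40,60,80,100,120): print(y,g[y,60:220:4].tolist())
E
```

```text
[[ 4.  -2.1  6.7]
 [ 4.  -2.1  6.7]
 [ 4.  -2.1  6.7]] [ 0.56046427 -0.17488656  0.13580617] [ 2.9 -2.5  7. ]
40 [137, 140, 111, 53, 50, 54, 47, 38, 37, 73, 104, 106, 107, 100, 75, 65, 66, 63, 67, 64, 67, 68, 79, 142, 141, 142, 142, 141, 160, 217, 217, 217, 215, 215, 215, 215, 215, 214, 215, 216]
60 [116, 130, 136, 142, 146, 149, 152, 152, 154, 189, 194, 197, 190, 187, 144, 71, 69, 67, 65, 66, 67, 66, 67, 67, 130, 140, 141, 139, 137, 138, 215, 215, 215, 214, 214, 211, 214, 214, 215, 214]
80 [201, 201, 200, 204, 206, 208, 210, 210, 211, 77, 147, 176, 194, 196, 192, 191, 147, 71, 70, 65, 69, 69, 67, 69, 68, 68, 56, 58, 58, 65, 63, 66, 65, 66, 65, 67, 68, 68, 55, 57]
100 [221, 223, 221, 222, 221, 221, 221, 220, 221, 220, 80, 127, 128, 133, 193, 195, 193, 189, 153, 70, 71, 69, 71, 71, 70, 69, 70, 70, 68, 72, 74, 72, 69, 70, 70, 72, 70, 68, 69, 53]
120 [203, 202, 200, 195, 193, 189, 181, 174, 171, 166, 170, 177, 183, 190, 188, 184, 189, 194, 191, 186, 163, 74, 73, 72, 71, 69, 80, 99, 102, 77, 73, 72, 67, 73, 70, 68, 69, 71, 69, 68]
```

Request:
play_rows(deltas=[[-1,-0.1,0,0,0,0,15]])

```text
clock: 15.65
position: [0.5597, -0.1749, 0.1358]
tool_rot: [0.014, 0.868, -1.451]
force: [3.4, -3.4, 7.2]
grip_width: 0.0231
```

Request:
play_rows(deltas=[[-1,-0.1,0,0,0,0,15]])

```text
clock: 15.78
position: [0.5587, -0.175, 0.1359]
tool_rot: [0.014, 0.868, -1.451]
force: [4.0, -2.9, 6.1]
grip_width: 0.023
```

Request:
play_rows(deltas=[[-1,-0.1,0,0,0,0,15]])

```text
clock: 15.9
position: [0.5577, -0.1752, 0.1359]
tool_rot: [0.014, 0.868, -1.451]
force: [4.3, -3.4, 7.5]
grip_width: 0.0226
```

Request:
play_rows(deltas=[[-1,-0.1,0,0,0,0,15]])

```text
clock: 16.02
position: [0.5567, -0.1753, 0.1359]
tool_rot: [0.014, 0.868, -1.451]
force: [4.9, -2.9, 6.3]
grip_width: 0.0224
```

Request:
play_rows(deltas=[[-1,-0.1,0,0,0,0,15]])

```text
clock: 16.15
position: [0.5563, -0.1752, 0.1359]
tool_rot: [0.016, 0.868, -1.449]
force: [8.3, -1.7, 6.5]
grip_width: 0.0231
```

Request:
play_rows(deltas=[[-1,-0.1,0,0,0,0,15]])

```text
clock: 16.27
position: [0.5559, -0.175, 0.136]
tool_rot: [0.017, 0.868, -1.447]
force: [11.2, -2.3, 6.5]
grip_width: 0.0231
```

Request:
play_rows(deltas=[[0,0,0,0,0,0,15]])

```text
clock: 16.4
position: [0.556, -0.1749, 0.136]
tool_rot: [0.017, 0.868, -1.447]
force: [10.2, -3.4, 6.8]
grip_width: 0.0231
```

Contact: the force stepped from about 4 N to 10 N, so the sleeve is snug with only about 7 N on the disc. Next I'll compute the lever arc.

```bash
python3 - <<'E'
import numpy as np
b=np.radians(np.linspace(-20.4,84,13));X=-75*np.sin(b);Z=75*np.cos(b)
u=np.array([.125,-.992])
for i in range(12): dx=X[i+1]-X[i];print(np.degrees(b[i+1]).round(1),(dx*u).round(1),(Z[i+1]-Z[i]).round(1))
E
```

```text
-11.7 [-1.4 10.8] 3.1
-3.0 [-1.4 11.2] 1.5
5.7 [-1.4 11.3] -0.3
14.4 [-1.4 11.1] -2.0
23.1 [-1.3 10.7] -3.7
31.8 [-1.3 10. ] -5.2
40.5 [-1.1  9.1] -6.7
49.2 [-1.  8.] -8.0
57.9 [-0.8  6.7] -9.2
66.6 [-0.7  5.3] -10.1
75.3 [-0.5  3.7] -10.8
84.0 [-0.3  2. ] -11.2
```

Request:
play_rows(deltas=[[-1.4,10.8,4,0,0,0,15],[-1.4,11.2,1.5,0,0,0,15],[0,0,0,0,0,0,15]])

```text
clock: 16.77
position: [0.5528, -0.1517, 0.1409]
tool_rot: [0.015, 0.869, -1.447]
force: [7.5, 0.4, 0.7]
grip_width: 0.0232
```

Request:
play_rows(deltas=[[-1.4,11.3,-0.3,0,0,0,15],[-1.4,11.1,-2,0,0,0,15],[-1.3,10.7,-3.7,0,0,0,15],[0,0,0,0,0,0,15]])

```text
clock: 17.27
position: [0.5485, -0.1185, 0.1345]
tool_rot: [0.014, 0.869, -1.448]
force: [7.0, 0.9, -0.1]
grip_width: 0.023
```

Request:
play_rows(deltas=[[-1.3,10,-5.2,0,0,0,15],[-1.1,9.1,-6.7,0,0,0,15],[-1,8,-8,0,0,0,15],[0,0,0,0,0,0,15]], grip_force=60)

```text
clock: 17.77
position: [0.5433, -0.0925, 0.1143]
tool_rot: [0.01, 0.868, -1.454]
force: [0.5, 0.1, -0.5]
grip_width: 0.0147
```

Request:
play_rows(deltas=[[-0.8,6.7,-9.2,0,0,0,15],[-0.7,5.3,-10.1,0,0,0,15],[0,0,0,0,0,0,15]])

```text
clock: 18.15
position: [0.5418, -0.0806, 0.0948]
tool_rot: [0.01, 0.868, -1.454]
force: [-0.4, -0.7, 1.2]
grip_width: 0.0152
```

The pads slipped off the ball as the lever stiffened (width 15 mm), and the preload has gone. I'll retract along the tool axis and find the lever with the cameras.

Request:
play_rows(deltas=[[-3,25,30,0,0,0,15],[-3,25,30,0,0,0,5],[-2,15,18,0,0,0,0],[0,0,0,0,0,0,0]])

```text
clock: 18.65
position: [0.5346, -0.015, 0.1743]
tool_rot: [0.014, 0.869, -1.45]
force: [-0.1, 0.1, -0.0]
grip_width: -0.0002
```

```bash
cat > ball.py <<'E'
from wr import *
import sys
def run(tag):
    c=cam('wrist');im=snap('wrist',tag+'w.png');sc=snap('scene',tag+'s.png');tp=snap('top',tag+'t.png')
    u=np.array([.992,.125,0]);ux=np.array([.125,-.992,0])
    b0=np.array([.5547,-.1633,.1497]);piv=b0-.075*np.sin(np.radians(20.4))*ux;piv[2]=.081
    out=[]
    for b in np.radians(np.arange(-25,90,3)):
        P=piv-.075*np.sin(b)*ux+np.array([0,0,.075*np.cos(b)]);row=[round(np.degrees(b))]
        for n,I in(('w',im),('scene',sc),('top',tp)):
            f=(lambda Q:wproj(Q,c)) if n=='w' else (lambda Q:proj(n,Q))
            ctr=f(P)[0];K=[f(P+.010*v)[0] for v in np.eye(3)];r=max(np.linalg.norm(k-ctr) for k in K)
            m=np.zeros(I.shape[:2],np.uint8);cv2.circle(m,tuple(int(round(v)) for v in ctr),max(2,int(r)),255,-1)
            row+=[ctr.round().astype(int).tolist(),round(cv2.mean(cv2.cvtColor(I,6),m)[0]) if m.any() else -1]
        out.append(row);print(*row)
    return c
E
python3 - <<'E'
from ball import *
c=run('b1');np.savez('b1.npz',r=c[1],t=c[2])
s=telemetry.observe();print(s['position'],s['force'],s['grip_width'])
E
```

```text
-25 [282, 300] 54 [234, 177] 95 [381, 186] 194
-22 [282, 301] 52 [235, 177] 96 [380, 186] 195
-19 [282, 301] 52 [236, 178] 95 [378, 186] 193
-16 [282, 301] 52 [236, 178] 95 [377, 186] 185
-13 [282, 301] 52 [237, 179] 95 [375, 186] 160
-10 [282, 301] 52 [238, 179] 95 [374, 186] 144
-7 [282, 300] 54 [239, 180] 95 [372, 186] 117
-4 [282, 299] 57 [239, 181] 95 [371, 187] 106
-1 [282, 298] 59 [240, 181] 95 [369, 187] 105
2 [282, 297] 62 [241, 182] 95 [367, 187] 115
5 [282, 296] 63 [242, 183] 95 [366, 187] 121
8 [282, 294] 66 [243, 184] 95 [364, 187] 123
11 [282, 292] 68 [244, 185] 94 [362, 187] 125
14 [282, 289] 68 [244, 186] 90 [361, 188] 114
17 [282, 287] 70 [245, 187] 76 [359, 188] 93
20 [282, 284] 69 [246, 188] 57 [357, 188] 69
23 [282, 281] 65 [247, 189] 39 [356, 188] 56
26 [282, 277] 58 [248, 191] 22 [354, 189] 35
29 [282, 273] 57 [249, 192] 20 [353, 189] 35
32 [282, 269] 58 [249, 193] 21 [351, 189] 51
35 [282, 265] 60 [250, 194] 34 [350, 189] 77
38 [281, 261] 61 [251, 195] 48 [348, 190] 133
41 [281, 256] 64 [252, 197] 67 [347, 190] 157
44 [281, 251] 70 [252, 198] 74 [345, 190] 198
47 [281, 246] 78 [253, 199] 72 [344, 190] 208
50 [281, 241] 84 [254, 201] 62 [343, 190] 209
53 [281, 236] 86 [254, 202] 60 [342, 191] 209
56 [281, 231] 85 [255, 203] 61 [341, 191] 209
59 [281, 225] 80 [255, 204] 78 [340, 191] 209
62 [281, 220] 73 [256, 205] 105 [339, 191] 209
65 [281, 215] 69 [256, 207] 142 [338, 192] 209
68 [281, 210] 71 [257, 208] 138 [337, 192] 209
71 [281, 204] 78 [257, 209] 146 [336, 192] 209
74 [281, 199] 77 [257, 210] 154 [336, 192] 209
77 [281, 194] 79 [258, 211] 145 [335, 192] 209
80 [280, 189] 94 [258, 212] 156 [335, 193] 209
83 [280, 185] 112 [258, 213] 165 [334, 193] 209
86 [280, 180] 140 [258, 214] 172 [334, 193] 209
89 [280, 176] 166 [258, 215] 176 [334, 193] 209
[ 0.5337391  -0.01683056  0.17312915] [-0.70921627 -1.11046633  0.44234577] -0.00019895485827387178
```

Scene and top both put the ball at b≈28° (cam ≈0.92), so it is still unlocked. Before pressing the lever down I'll re-seat the stop, pushing the ball sideways with shut fingers until I feel contact.

Request:
play_rows(deltas=[[24,0,10,0,0,0,0],[25,-10,0,0,0,0,0],[0,-26,-8,0,0,0,0],[0,-26,-14,0,0,0,0],[0,-25,-20,0,0,0,0],[0,0,0,0,0,0,0]])

```text
clock: 19.55
position: [0.5814, -0.106, 0.1403]
tool_rot: [0.007, 0.867, -1.461]
force: [-0.0, -0.1, 0.8]
grip_width: -0.0001
```

Request:
play_rows(deltas=[[-3,-0.4,0,0,0,0,0],[-2,-0.25,0,0,0,0,0]])

```text
clock: 19.8
position: [0.5781, -0.1031, 0.1417]
tool_rot: [0.012, 0.869, -1.452]
force: [0.3, 0.1, -0.3]
grip_width: 0.0001
```

Request:
play_rows(deltas=[[-2,-0.25,0,0,0,0,0]])

```text
clock: 19.92
position: [0.5761, -0.1033, 0.1418]
tool_rot: [0.012, 0.869, -1.452]
force: [0.1, 0.7, 0.0]
grip_width: -0.0
```

Request:
play_rows(deltas=[[-1,-0.1,0,0,0,0,0]])

```text
clock: 20.05
position: [0.5751, -0.1037, 0.1417]
tool_rot: [0.012, 0.869, -1.453]
force: [-0.2, -0.4, -0.4]
grip_width: -0.0003
```

Request:
play_rows(deltas=[[-1,-0.1,0,0,0,0,0],[-1,-0.1,0,0,0,0,0]])

```text
clock: 20.3
position: [0.5731, -0.1042, 0.1416]
tool_rot: [0.012, 0.868, -1.453]
force: [0.9, -0.6, -0.7]
grip_width: 0.0002
```

Request:
play_rows(deltas=[[-1,-0.1,0,0,0,0,0],[-1,-0.1,0,0,0,0,0]])

```text
clock: 20.55
position: [0.5717, -0.1042, 0.1417]
tool_rot: [0.013, 0.868, -1.451]
force: [4.6, -0.3, -0.6]
grip_width: -0.0001
```

Request:
play_rows(deltas=[[-1,-0.1,0,0,0,0,0]])

```text
clock: 20.68
position: [0.571, -0.1042, 0.1417]
tool_rot: [0.014, 0.869, -1.45]
force: [8.4, -1.0, -1.3]
grip_width: -0.0
```

Request:
play_rows(deltas=[[-1,-0.1,0,0,0,0,0]])

```text
clock: 20.8
position: [0.5704, -0.1042, 0.1418]
tool_rot: [0.015, 0.869, -1.449]
force: [11.0, -0.9, -1.0]
grip_width: -0.0003
```

Request:
play_rows(deltas=[[-1,-0.1,0,0,0,0,0]])

```text
clock: 20.92
position: [0.57, -0.1041, 0.1419]
tool_rot: [0.017, 0.869, -1.447]
force: [12.8, -0.7, -1.8]
grip_width: -0.0
```

The force rises without the stop giving way, so the sleeve is still snug. I'll move the shut fingers behind and above the ball, then sweep it down with their front face.

Request:
play_rows(deltas=[[6,0.8,0,0,0,0,0],[8,1,0,0,0,0,0],[2,-15,10,0,0,0,0],[2,-15,10,0,0,0,0],[0,0,0,0,0,0,0]])

```text
clock: 21.55
position: [0.5857, -0.135, 0.1628]
tool_rot: [0.014, 0.868, -1.455]
force: [0.5, -0.3, -0.2]
grip_width: -0.0001
```

```bash
python3 - <<'E'
from ball import *
import io,contextlib
s=telemetry.observe();p=np.array(s['position']);M=R.from_euler('xyz',s['tool_rot']).as_matrix()
print(p,s['force'],M.round(3).tolist())
ball=np.array([.547,-.1024,.147]);u=np.array([.992,.125,0]);ux=np.array([.125,-.992,0])
e=p-ball;print('rel saw X,Y,Z mm',(ux@e*1e3).round(1),(u@e*1e3).round(1),(e[2]*1e3).round(1))
run('b2')
E
```

```text
[ 0.58573431 -0.13503832  0.16282005] [ 0.47067725 -0.28943268 -0.20797987] [[0.075, 0.994, 0.075], [-0.642, 0.105, -0.76], [-0.763, 0.009, 0.646]]
rel saw X,Y,Z mm 37.2 34.3 15.8
-25 [222, 262] 107 [234, 177] 35 [381, 186] 200
-22 [221, 262] 104 [235, 177] 46 [380, 186] 201
-19 [220, 262] 103 [236, 178] 51 [378, 186] 200
-16 [218, 261] 99 [236, 178] 51 [377, 186] 191
-13 [217, 260] 99 [237, 179] 53 [375, 186] 166
-10 [215, 258] 103 [238, 179] 56 [374, 186] 151
-7 [214, 257] 104 [239, 180] 54 [372, 186] 123
-4 [212, 254] 113 [239, 181] 52 [371, 187] 112
-1 [211, 252] 118 [240, 181] 50 [369, 187] 110
2 [209, 248] 131 [241, 182] 47 [367, 187] 120
5 [208, 244] 144 [242, 183] 44 [366, 187] 126
8 [206, 240] 152 [243, 184] 43 [364, 187] 124
11 [204, 235] 154 [244, 185] 42 [362, 187] 107
14 [203, 230] 147 [244, 186] 43 [361, 188] 101
17 [201, 224] 130 [245, 187] 42 [359, 188] 77
20 [200, 217] 103 [246, 188] 41 [357, 188] 61
23 [198, 210] 74 [247, 189] 40 [356, 188] 55
26 [197, 203] 49 [248, 191] 36 [354, 189] 59
29 [195, 195] 45 [249, 192] 33 [353, 189] 64
32 [194, 186] 48 [249, 193] 31 [35
[... 196 characters left out ...]
190, 140] 102 [253, 199] 74 [344, 190] 118
50 [190, 131] 112 [254, 201] 63 [343, 190] 133
53 [190, 121] 114 [254, 202] 60 [342, 191] 163
56 [190, 112] 113 [255, 203] 61 [341, 191] 179
59 [191, 103] 125 [255, 204] 79 [340, 191] 191
62 [191, 95] 143 [256, 205] 112 [339, 191] 197
65 [192, 86] 162 [256, 207] 160 [338, 192] 213
68 [193, 79] 180 [257, 208] 178 [337, 192] 214
71 [194, 71] 201 [257, 209] 181 [336, 192] 213
74 [195, 64] 204 [257, 210] 181 [336, 192] 213
77 [196, 58] 206 [258, 211] 180 [335, 192] 211
80 [197, 52] 210 [258, 212] 180 [335, 193] 215
83 [198, 47] 213 [258, 213] 179 [334, 193] 215
86 [200, 42] 216 [258, 214] 178 [334, 193] 215
89 [201, 38] 219 [258, 215] 179 [334, 193] 215
```

Request:
play_rows(deltas=[[-17,-2.1,0,0,0,0,0],[-17,-2.2,0,0,0,0,0],[-0.7,5.8,-4.8,0,0,0,0],[-0.5,3.8,-3.2,0,0,0,0]])

```text
clock: 22.2
position: [0.5515, -0.1265, 0.153]
tool_rot: [0.012, 0.869, -1.452]
force: [0.8, 0.4, -0.5]
grip_width: 0.0001
```

Request:
play_rows(deltas=[[-0.5,3.8,-3.2,0,0,0,0],[0,0,0,0,0,0,0]])

```text
clock: 22.45
position: [0.5509, -0.1236, 0.1503]
tool_rot: [0.012, 0.868, -1.453]
force: [-0.7, -0.5, 2.8]
grip_width: -0.0001
```

```bash
python3 - <<'E'
import numpy as np
b=np.radians(np.linspace(28,87,9));X=-75*np.sin(b);Z=75*np.cos(b)
for i in range(8): dx=X[i+1]-X[i];print(np.degrees(b[i+1]).round(1),(dx*np.array([.125,-.992])).round(1),(Z[i+1]-Z[i]).round(1))
E
```

```text
35.4 [-1.   8.1] -5.1
42.8 [-0.9  7.4] -6.1
50.1 [-0.8  6.6] -7.0
57.5 [-0.7  5.7] -7.8
64.9 [-0.6  4.6] -8.5
72.2 [-0.4  3.5] -9.0
79.6 [-0.3  2.3] -9.4
87.0 [-0.1  1.1] -9.6
```

Request:
play_rows(deltas=[[-1,8.1,-5.1,0,0,0,0],[-0.9,7.4,-6.1,0,0,0,0],[0,0,0,0,0,0,0]])

```text
clock: 22.82
position: [0.5488, -0.1082, 0.1392]
tool_rot: [0.011, 0.867, -1.453]
force: [-0.2, -1.8, 4.3]
grip_width: -0.0001
```

Request:
play_rows(deltas=[[-0.8,6.6,-7,0,0,0,0],[-0.7,5.7,-7.8,0,0,0,0],[0,0,0,0,0,0,0]])

```text
clock: 23.2
position: [0.5471, -0.096, 0.124]
tool_rot: [0.011, 0.868, -1.454]
force: [0.3, -1.3, -0.1]
grip_width: 0.0004
```

Request:
play_rows(deltas=[[-0.6,4.6,-8.5,0,0,0,0],[-0.4,3.5,-9,0,0,0,0],[0,0,0,0,0,0,0]])

```text
clock: 23.58
position: [0.546, -0.088, 0.1064]
tool_rot: [0.011, 0.868, -1.454]
force: [0.2, -2.0, -0.5]
grip_width: 0.0004
```

```bash
python3 - <<'E'
from ball import *
run('b3')
s=telemetry.observe();print(s['force'],s['position'])
E
```

```text
-25 [280, 364] 42 [234, 177] 97 [381, 186] 195
-22 [280, 366] 37 [235, 177] 97 [380, 186] 197
-19 [279, 367] 34 [236, 178] 97 [378, 186] 195
-16 [279, 369] 30 [236, 178] 97 [377, 186] 186
-13 [279, 370] 27 [237, 179] 96 [375, 186] 158
-10 [279, 371] 25 [238, 179] 97 [374, 186] 143
-7 [279, 371] 27 [239, 180] 97 [372, 186] 117
-4 [279, 371] 27 [239, 181] 96 [371, 187] 106
-1 [279, 371] 27 [240, 181] 97 [369, 187] 108
2 [279, 371] 28 [241, 182] 97 [367, 187] 117
5 [279, 370] 30 [242, 183] 97 [366, 187] 121
8 [278, 369] 32 [243, 184] 97 [364, 187] 118
11 [278, 367] 36 [244, 185] 96 [362, 187] 113
14 [278, 365] 38 [244, 186] 95 [361, 188] 113
17 [278, 363] 39 [245, 187] 91 [359, 188] 122
20 [278, 360] 38 [246, 188] 85 [357, 188] 136
23 [278, 357] 39 [247, 189] 75 [356, 188] 145
26 [277, 353] 40 [248, 191] 62 [354, 189] 167
29 [277, 349] 40 [249, 192] 60 [353, 189] 173
32 [277, 344] 42 [249, 193] 58 [351, 189] 183
35 [277, 339] 43 [250, 194] 66 [350, 189] 183
38 [277, 333] 39 [251, 195] 70 [348, 190] 165
41 [277, 326] 35 [252, 197] 60 [347, 190] 156
44 [276, 320] 36 [252, 198] 56 [345, 190] 132
47 [276, 312] 37 [253, 199] 39 [344, 190] 126
50 [276, 305] 42 [254, 201] 19 [343, 190] 119
53 [276, 297] 46 [254, 202] 19 [342, 191] 106
56 [276, 288] 52 [255, 203] 18 [341, 191] 95
59 [276, 280] 56 [255, 204] 20 [340, 191] 83
62 [275, 271] 59 [256, 205] 18 [339, 191] 70
65 [275, 262] 54 [256, 207] 20 [338, 192] 56
68 [275, 253] 51 [257, 208] 15 [337, 192] 49
71 [275, 244] 47 [257, 209] 14 [336, 192] 43
74 [275, 235] 43 [257, 210] 13 [336, 192] 43
77 [275, 227] 42 [258, 211] 16 [335, 192] 43
80 [275, 218] 47 [258, 212] 26 [335, 193] 43
83 [275, 210] 69 [258, 213] 46 [334, 193] 43
86 [275, 202] 98 [258, 214] 72 [334, 193] 43
89 [275, 195] 123 [258, 215] 96 [334, 193] 43
[-1.02476536 -1.6102763  -0.3970329 ] [ 0.54610926 -0.0877168   0.10668649]
```

The ball is now at b≈73° (past over-centre). I'll press on to the end stop.

Request:
play_rows(deltas=[[-0.3,2.3,-9.4,0,0,0,0],[-0.1,1,-6,0,0,0,0],[0,0,0,0,0,0,0]])

```text
clock: 24.1
position: [0.5462, -0.0878, 0.0946]
tool_rot: [0.014, 0.863, -1.455]
force: [-1.6, -9.0, 45.9]
grip_width: 0.0001
```

Request:
play_rows(deltas=[[0,0,-2,0,0,0,0],[0,0,-2,0,0,0,0]])

```text
clock: 24.35
position: [0.547, -0.0876, 0.0918]
tool_rot: [0.017, 0.863, -1.452]
force: [-6.8, 4.6, 77.6]
grip_width: 0.0
```

Request:
play_rows(deltas=[[0,0,-2,0,0,0,0]])

```text
clock: 24.48
position: [0.5474, -0.0874, 0.0904]
tool_rot: [0.018, 0.863, -1.451]
force: [-12.5, 16.6, 102.6]
grip_width: 0.0003
```

That press is far too hard; backing off now.

Request:
play_rows(deltas=[[0,0,5,0,0,0,0],[0,0,5,0,0,0,0]])

```text
clock: 24.72
position: [0.5458, -0.0883, 0.098]
tool_rot: [0.014, 0.864, -1.455]
force: [6.4, -27.2, 4.4]
grip_width: 0.0
```

Request:
play_rows(deltas=[[0,-1,10,0,0,0,0],[0,0,0,0,0,0,0]])

```text
clock: 24.98
position: [0.546, -0.0851, 0.1056]
tool_rot: [0.013, 0.869, -1.452]
force: [1.0, 0.0, -0.2]
grip_width: 0.0001
```

```bash
python3 - <<'E'
from ball import *
run('b4')
s=telemetry.observe();print(s['force'],s['position'])
E
```

```text
-25 [279, 365] 41 [234, 177] 97 [381, 186] 195
-22 [279, 367] 35 [235, 177] 97 [380, 186] 197
-19 [279, 369] 29 [236, 178] 96 [378, 186] 195
-16 [279, 370] 28 [236, 178] 96 [377, 186] 186
-13 [279, 371] 26 [237, 179] 96 [375, 186] 157
-10 [279, 372] 24 [238, 179] 97 [374, 186] 142
-7 [279, 373] 24 [239, 180] 97 [372, 186] 116
-4 [279, 373] 24 [239, 181] 97 [371, 187] 105
-1 [278, 373] 24 [240, 181] 97 [369, 187] 107
2 [278, 373] 24 [241, 182] 97 [367, 187] 116
5 [278, 372] 27 [242, 183] 97 [366, 187] 120
8 [278, 371] 29 [243, 184] 97 [364, 187] 119
11 [278, 369] 33 [244, 185] 96 [362, 187] 112
14 [278, 367] 36 [244, 186] 95 [361, 188] 112
17 [278, 365] 37 [245, 187] 91 [359, 188] 121
20 [277, 362] 39 [246, 188] 85 [357, 188] 136
23 [277, 359] 38 [247, 189] 75 [356, 188] 146
26 [277, 355] 39 [248, 191] 63 [354, 189] 169
29 [277, 351] 40 [249, 192] 61 [353, 189] 175
32 [277, 346] 41 [249, 193] 60 [351, 189] 188
35 [277, 341] 43 [250, 194] 68 [350, 189] 192
38 [276, 335] 39 [251, 195] 71 [348, 190] 174
41 [276, 329] 35 [252, 197] 68 [347, 190] 169
44 [276, 322] 35 [252, 198] 67 [345, 190] 148
47 [276, 315] 36 [253, 199] 51 [344, 190] 138
50 [276, 308] 40 [254, 201] 27 [343, 190] 128
53 [275, 300] 44 [254, 202] 22 [342, 191] 117
56 [275, 292] 49 [255, 203] 18 [341, 191] 110
59 [275, 283] 54 [255, 204] 19 [340, 191] 99
62 [275, 275] 58 [256, 205] 19 [339, 191] 88
65 [275, 266] 58 [256, 207] 22 [338, 192] 70
68 [275, 257] 56 [257, 208] 17 [337, 192] 61
71 [275, 248] 53 [257, 209] 17 [336, 192] 52
74 [275, 240] 50 [257, 210] 15 [336, 192] 52
77 [274, 231] 47 [258, 211] 14 [335, 192] 45
80 [274, 223] 42 [258, 212] 17 [335, 193] 44
83 [274, 215] 47 [258, 213] 25 [334, 193] 44
86 [274, 207] 73 [258, 214] 43 [334, 193] 44
89 [274, 200] 99 [258, 215] 66 [334, 193] 44
[-0.86546999  0.06763628 -1.25106962] [ 0.54561122 -0.08505331  0.10496708]
```

Request:
play_rows(deltas=[[0,-2,25,0,0,0,0],[0,0,40,0,0,0,0],[0,20,40,0,0,0,0],[0,50,20,0,0,0,0],[0,50,0,0,0,0,0],[0,50,0,0,0,0,0],[0,0,0,0,0,0,0]])

```text
clock: 26.0
position: [0.5459, 0.0868, 0.2293]
tool_rot: [0.011, 0.869, -1.448]
force: [-0.4, -0.5, -0.8]
grip_width: 0.0001
```

```bash
python3 - <<'E'
from ball import *
run('b5')
s=telemetry.observe();print(s['force'],s['position'])
# detect ball centroid & pose check
for n in('s','t'):
    im=cv2.imread(f'pics/b5{n}.png')
def g(im,x,y,w,h,k): return cv2.resize(im[y:y+h,x:x+w],None,fx=k,fy=k,interpolation=2)
s_=g(cv2.imread('pics/b5s.png'),205,150,120,100,4);t_=g(cv2.imread('pics/b5t.png'),320,140,75,125,4);w_=cv2.imread('pics/b5w.png')[:,:]
w_=cv2.resize(w_,(300,225))
H=np.zeros((600,790,3),np.uint8);H[:400,:480]=s_;H[:500,485:785]=t_
# before/after bystander crop
H[405:600,:260]=cv2.resize(cv2.imread('pics/b5s.png'),(260,195));H[405:600,265:480]=cv2.resize(cv2.imread('pics/b5t.png'),(215,195))
cv2.imwrite('pics/fin.png',H)
E
```

```text
-25 [263, 281] 55 [234, 177] 95 [381, 186] 190
-22 [263, 281] 55 [235, 177] 95 [380, 186] 192
-19 [263, 281] 55 [236, 178] 95 [378, 186] 190
-16 [263, 281] 55 [236, 178] 95 [377, 186] 181
-13 [263, 280] 55 [237, 179] 95 [375, 186] 152
-10 [262, 280] 52 [238, 179] 95 [374, 186] 138
-7 [262, 279] 52 [239, 180] 95 [372, 186] 112
-4 [262, 279] 52 [239, 181] 95 [371, 187] 101
-1 [262, 278] 52 [240, 181] 95 [369, 187] 103
2 [262, 277] 52 [241, 182] 95 [367, 187] 112
5 [261, 275] 49 [242, 183] 95 [366, 187] 116
8 [261, 274] 49 [243, 184] 95 [364, 187] 115
11 [261, 272] 49 [244, 185] 95 [362, 187] 109
14 [261, 270] 49 [244, 186] 93 [361, 188] 108
17 [261, 268] 50 [245, 187] 89 [359, 188] 117
20 [261, 266] 57 [246, 188] 84 [357, 188] 132
23 [260, 264] 69 [247, 189] 74 [356, 188] 142
26 [260, 261] 91 [248, 191] 61 [354, 189] 164
29 [260, 259] 105 [249, 192] 60 [353, 189] 170
32 [260, 256] 122 [249, 193] 58 [351, 189] 183
35 [260, 253] 132 [250, 194] 66 [350, 189] 187
38 [260, 250] 126 [251, 195] 70 [348, 190] 183
41 [259, 247] 127 [252, 197] 71 [347, 190] 184
44 [259, 243] 123 [252, 198] 75 [345, 190] 175
47 [259, 240] 122 [253, 199] 72 [344, 190] 163
50 [259, 236] 119 [254, 201] 61 [343, 190] 150
53 [259, 233] 117 [254, 202] 58 [342, 191] 119
56 [259, 229] 113 [255, 203] 60 [341, 191] 101
59 [259, 226] 110 [255, 204] 75 [340, 191] 82
62 [259, 222] 114 [256, 205] 98 [339, 191] 65
65 [259, 218] 114 [256, 207] 95 [338, 192] 42
68 [259, 215] 108 [257, 208] 90 [337, 192] 38
71 [259, 211] 96 [257, 209] 65 [336, 192] 36
74 [259, 208] 84 [257, 210] 40 [336, 192] 36
77 [259, 204] 62 [258, 211] 34 [335, 192] 41
80 [259, 201] 55 [258, 212] 27 [335, 193] 38
83 [259, 198] 61 [258, 213] 31 [334, 193] 40
86 [259, 195] 76 [258, 214] 46 [334, 193] 40
89 [259, 192] 105 [258, 215] 71 [334, 193] 40
[-0.32647384 -1.3756846  -0.12861977] [0.54536589 0.08160347 0.23034375]
```

View pics/fin.png

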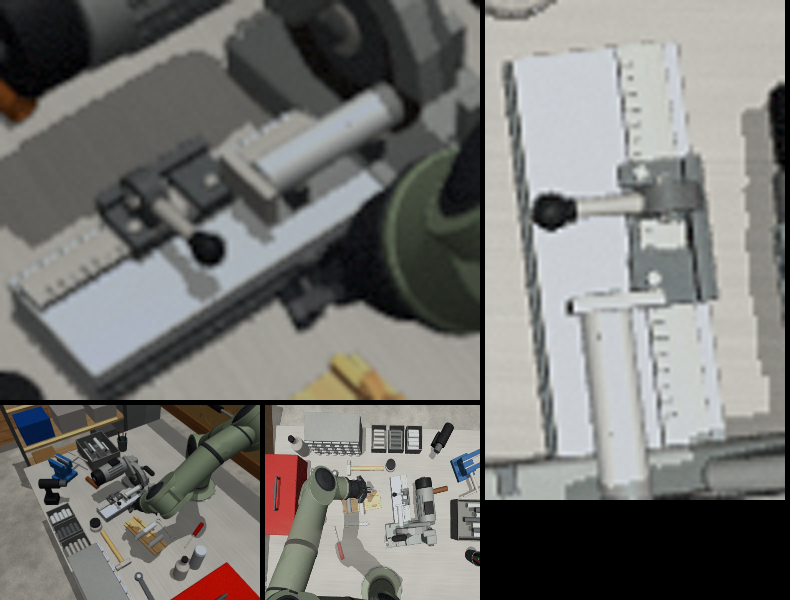

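The final picture shows the sleeve in the vees against the stop plate, and the lever lying to the front with the ball at (207,248) in the scene crop and (553,211) in the top crop. The rack and bystanders are unchanged. As a numeric check, I'll triangulate the lever height and compare bystander pixels with the start.

```bash
python3 - <<'E'
from wr import *
def cen(f,x,y,r,th):
    g=cv2.cvtColor(cv2.imread(f),6);h=g[y-r:y+r,x-r:x+r];m=(h<th).astype(np.uint8)
    n,l,st,c=cv2.connectedComponentsWithStats(m);i=1+np.argmax(st[1:,4]);return c[i]+[x-r,y-r],st[i].tolist()
a=cen('pics/b5s.png',257,212,9,50);b=cen('pics/b5t.png',337,193,9,90);w=cen('pics/b5w.png',259,201,18,50)
print(a,b,w)
obs=[('scene',a[0]),('top',b[0])];L=[ray(n,uv) for n,uv in obs]+[wray(w[0])]
def T(L):
    A=np.zeros((3,3));v=np.zeros(3)
    for o,d in L: d=d/np.linalg.norm(d);Q=np.eye(3)-np.outer(d,d);A+=Q;v+=Q@o
    return np.linalg.solve(A,v).round(4)
print('scene+top',T(L[:2]),'scene+wrist',T([L[0],L[2]]),'top+wrist',T(L[1:]),'all',T(L))
g=cv2.cvtColor(cv2.imread('pics/b5w.png'),6)
for f in('s','t'):
    d=cv2.absdiff(cv2.imread('pics/'+{'s':'scene','t':'top'}[f]+'.png'),cv2.imread(f'pics/b5{f}.png')).max(2)
    x={'s':dict(clean=(390,352),aero=(427,328),grease=(206,257),mallet=(245,310),spanner=(310,390),s145=(314,271),s95=(337,292)),'t':dict(span=(155,145),mallet=(262,134),grease=(327,128),clean=(130,212),s145=(251,208),s95=(219,213))}[f]
    print({k:round(float(d[q-12:q+12,p-12:p+12].mean()),1) for k,(p,q) in x.items()})
E
```

```text
(array([256.25      , 211.65384615]), [4, 5, 9, 8, 52]) (array([336.77777778, 192.5308642 ]), [3, 4, 12, 10, 81]) (array([255.75, 195.25]), [14, 11, 3, 3, 4])
scene+top [ 0.5434 -0.07    0.0912] scene+wrist [ 0.5382 -0.0809  0.0788] top+wrist [ 0.54   -0.0698  0.088 ] all [ 0.541  -0.0713  0.0874]
{'clean': 3.1, 'aero': 5.2, 'grease': 3.2, 'mallet': 3.6, 'spanner': 3.2, 's145': 14.9, 's95': 48.3}
{'span': 95.8, 'mallet': 14.0, 'grease': 9.4, 'clean': 46.2, 's145': 67.3, 's95': 37.4}
```

Triangulated ball height is 91 mm; a fully locked lever gives 90 mm. The differing bystander pixels lie where the arm or its shadow covers them. To confirm, I'll press once more on the ball, gently, one small step at a time.

Request:
play_rows(deltas=[[0,-50,0,0,0,0,0],[-1,-52,-20,0,0,0,0],[-1,-52,-30,0,0,0,0],[0,0,-30,0,0,0,0],[0,0,-15,0,0,0,0],[0,0,0,0,0,0,0]])

```text
clock: 26.9
position: [0.5434, -0.0718, 0.1353]
tool_rot: [0.01, 0.868, -1.455]
force: [0.2, 0.1, 0.1]
grip_width: 0.0001
```

Request:
play_rows(deltas=[[0,0,-4,0,0,0,0],[0,0,-2,0,0,0,0]])

```text
clock: 27.15
position: [0.5439, -0.0712, 0.1299]
tool_rot: [0.013, 0.869, -1.452]
force: [-0.0, 0.1, 0.4]
grip_width: -0.0001
```

Request:
play_rows(deltas=[[0,0,-4,0,0,0,0],[0,0,-4,0,0,0,0],[0,0,-2,0,0,0,0]])

```text
clock: 27.52
position: [0.5435, -0.0716, 0.1192]
tool_rot: [0.011, 0.868, -1.454]
force: [1.1, 0.4, 0.2]
grip_width: -0.0
```

Request:
play_rows(deltas=[[0,0,-2,0,0,0,0],[0,0,-2,0,0,0,0]])

```text
clock: 27.78
position: [0.5436, -0.0716, 0.1154]
tool_rot: [0.012, 0.868, -1.453]
force: [0.6, -0.5, 0.6]
grip_width: -0.0003
```

Request:
play_rows(deltas=[[0,0,-1,0,0,0,0],[0,0,-1,0,0,0,0]])

```text
clock: 28.02
position: [0.5436, -0.0716, 0.1135]
tool_rot: [0.012, 0.868, -1.453]
force: [-0.1, -0.2, -0.6]
grip_width: -0.0002
```

Request:
play_rows(deltas=[[0,0,-1,0,0,0,0],[0,0,-1,0,0,0,0]])

```text
clock: 28.28
position: [0.5436, -0.0716, 0.1115]
tool_rot: [0.012, 0.868, -1.453]
force: [-0.5, 0.5, -0.6]
grip_width: 0.0001
```

Request:
play_rows(deltas=[[0,0,-1,0,0,0,0],[0,0,-1,0,0,0,0]])

```text
clock: 28.52
position: [0.5436, -0.0716, 0.1094]
tool_rot: [0.012, 0.868, -1.453]
force: [0.2, -0.3, -0.3]
grip_width: -0.0002
```

Request:
play_rows(deltas=[[0,0,-1,0,0,0,0],[0,0,-1,0,0,0,0]])

```text
clock: 28.78
position: [0.5436, -0.0716, 0.1074]
tool_rot: [0.012, 0.868, -1.453]
force: [-0.6, -0.1, 0.3]
grip_width: 0.0001
```

Request:
play_rows(deltas=[[0,0,-1,0,0,0,0],[0,0,-1,0,0,0,0]])

```text
clock: 29.02
position: [0.5438, -0.0716, 0.1057]
tool_rot: [0.012, 0.868, -1.453]
force: [-1.8, 4.1, 11.0]
grip_width: -0.0001
```

Request:
play_rows(deltas=[[0,0,-0.6,0,0,0,0]])

```text
clock: 29.15
position: [0.5439, -0.0715, 0.1053]
tool_rot: [0.013, 0.868, -1.453]
force: [-1.8, 6.2, 14.4]
grip_width: 0.0
```

```bash
python3 - <<'E'
from h import *
s=telemetry.observe();print(s['position'],s['force'])
E
```

```text
[ 0.54389619 -0.07154696  0.10530018] [-1.79075139  6.15554962 14.39662876]
```

It stiffens at once (14 N over about 1 mm), at the height expected of the end stop, so the lever is fully down. Retreating.

Request:
play_rows(deltas=[[0,0,5,0,0,0,0],[0,0,40,0,0,0,0],[0,10,50,0,0,0,0],[0,50,20,0,0,0,0],[0,50,0,0,0,0,0],[0,50,0,0,0,0,0],[0,0,0,0,0,0,0]])

```text
clock: 30.02
position: [0.5439, 0.0924, 0.2192]
tool_rot: [0.012, 0.869, -1.448]
force: [1.2, -0.5, -0.1]
grip_width: -0.0001
```

```bash
python3 - <<'E'
from wr import *
s=telemetry.observe();print(s['position'],s['force'],s['clock'])
sc=snap('scene','f_s.png');tp=snap('top','f_t.png')
a=cv2.imread('pics/b5s.png');d=cv2.absdiff(a,sc).max(2)[150:250,205:290];print('saw area changed px',int((d>40).sum()))
o,r=ray('scene',(0,0))
print(workorder.job_done())
E
```

```text
[0.54394842 0.09238605 0.21922073] [ 1.23467426 -0.54418123 -0.12116885] 30.025
saw area changed px 133
the job is handed in; nothing more can be done
None
```

The job is handed in at 30.0 s. The 120 mm sleeve lies in the vees, snug between disc and stop, and the cam lever is down at its end stop. The robot is clear of everything.

**What I did:** I laid the sleeve in the vees and slid the stop up by the lever ball. Contact with the disc showed as a step in force from about 4 to 10 N. The pads slipped off the ball near cam 0.9 rad, so I pushed the stop up again; the force rose to 12.8 N without it moving. I then pressed the lever over with shut fingers.

**Final checks:**
- **Lever:** the ball triangulates to 91 mm high, against about 90 mm for fully locked. A last press met stiff resistance at that height (14 N over about 1 mm).
- **Sleeve and stop:** the last picture I viewed shows the sleeve against the stop plate. No gap was visible, but one under 1 mm could not be seen.

**What went less well:**
- **First lever press:** one press reached 103 N at the wrist, under the 120 N limit, because I sent several steps before reading the force.
- **Brush on the disc side:** while I was lowering the sleeve, something touched there at about 7 N. I took it for the sleeve's end at the time, but the stop's later travel suggests it may have been the saw's guard or hub. I backed off at once.
- **Unresolved checks:** 133 pixels around the saw differed before and after the last press. The arm or its shadow may explain this, but I did not confirm it. Image differences over some bystanders were also large, where I took the arm or its shadow to be in view. By eye in the last picture, nothing else had moved.

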